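# Dock the parts case between the red rails

## Robot

A 6-joint arm with a two-finger parallel gripper is mounted at the origin on the work surface. World frame = base frame: x ahead of the robot, y to its left, z up, the work surface at z = 0. Lengths are in m, angles in rad, forces in N, time in s.
With the tool pointing down it reaches from about 0.3 to 0.775 m from the base axis. Payload 14.6 kg.
Tool frame: the origin (TCP) lies at the very end of the fingers, on their centre line; the grasp point (between the pads) lies 19 mm behind it; z points along the fingers, y is the line along which they close (so a half turn about z gives the same grasp; the last joint's range is limited). The gripper opens to 94 mm and grips with 3 to 60 N. Pads are 16 mm wide; open, the fingers measure 119 mm over their backs; the gripper's body (75 mm by 177 mm) begins 78 mm behind the grasp point.
Start: joints at [1.161, 0.3, 1.521, -0, 1.321, -0.067], TCP at [0.185, 0.518, 0.205] pointing down, gripper open.
Joint ranges: [-3.03, 3.03], [-0.79, 2.21], [0.23, 2.52], [-1.04, 4.18], [0, 3.07], [-2.55, 2.55]. Speed limits (rad/s): [2.22, 2.22, 2.57, 3.14, 3.14, 3.14].

## Interface

Orientations are given as [roll, pitch, yaw] about the fixed x, y, z axes, in that order (R = Rz(yaw) Ry(pitch) Rx(roll)).
In Python, from station import ctrl gives the robot as it stands.
- The arm moves only by the tool move_arm, never from a script. Its argument "increments" is a list of rows, each a list of 7 numbers: the opening, from 0 (shut) to 1 (fully open), then the shift along the tool's x, y, z in units of 50 mm (1.0 is 50 mm), then the turn, a rotation vector about the tool's x, y, z in rad. In form: [[claw, tx, ty, tz, rx, ry, rz], ...]. A call has 1 to 20 rows; each row shifts and turns the commanded pose from where the row before left it, along the tool's axes as they then stand; what a row does not reach is not made up. A row lasts 1/10 s, in which the tool goes at most 50 mm and 8.59 degrees, less where a joint would pass 70% of its speed; a pose out of reach is approached as far as the arm can. A call is refused whole if a number of a shift passes 1 or a number of a turn 0.15, either way. A call with a gripper value outside its range is refused whole. The fingers move at their own pace and stop on an object; "force" is the grip in N (left out, the last holds). Time passes only in rows, so rows that do not move let the fingers close. It gives the time, the measured TCP pose, the force, the opening and the grip force at its end, in the units of the state.
- ctrl.get_obs(): the state, without advancing time (a new reading comes with each control period).
- ctrl.camera(name): name is "side" or "top" or "wrist"; returns a dict with "color" (384x512x3 uint8, blue, green, red), "K" (3x3 intrinsics, pixels), "distortion" ([k1, k2, p1, p2, k3] as OpenCV has them; the pictures are not rectified), "pose" (4x4, takes a point from camera to world coordinates); the wrist camera has in their place "tool_from_camera" (4x4, takes a point from camera to tool coordinates, whose origin is the TCP and whose axes are the flange's). Camera axes: x right, y down, z forward; pixel columns grow to the right and rows downward; lengths in m; the calibration is good to about 2 mm. A picture is of the moment at which its call begins: read the wrist's pose just before it. There is no depth.
- ctrl.hand_in(): hands the job in; it is judged then, once.
Trained networks look in a picture, given as the dict that the camera call returned (one of the last four; its "shot" number tells which), for a name from the list of things; names that differ only in an ending like _2 or _b are one class to them, and where a whole thing is asked for, a point or a joint stands for the part that bears it (a point fixed in the world has none). Each returns a list of dicts, best first, with "conf" (0 to 1); they miss things now and then, are a little off and sometimes report something else, mostly with a low value. They report only what shows in the picture. A call takes as long as a camera call. They do not tell look-alikes from the thing itself.
- ctrl.cut_out(name, picture): "mask" (384x512 bool, what is visible of it) and "centre" ([row, column] in pixels, amid what is visible of it).
The state is a dict: "time_s": time; "qpos": joint angles; "joint_vel": joint speeds; "tau": joint torques, N m; "ee_pos": TCP position; "eef_rot": TCP orientation; "force": force on the tool from outside, world axes, zero at the start; "moment": the same for the moment, N m; "grip_width": finger opening in m; "grip_force": force on a finger pad.
Only numpy, scipy, OpenCV 4.12 (cv2) and the standard library are available. Lean on these libraries where they do the work, as an engineer would, in place of code of your own. Each camera call takes 0.05 s, during which the arm holds its last target. There are 200 camera calls.

## Task

Push the beige parts case along the bench and down the lane between the two red guide rails until it is fully home against the dark stop at the lane's far end, then take the hand away. The rails are freshly painted, so neither the case nor the robot may touch them. The case stays flat on the bench: only push it, do not lift or tip it, and leave the jar, the can of punches, the steel block and the hammer where they are.

Things in the scene. Friction and masses are not known exactly. Their poses are not given: they have to be found in the camera images.
- case: loose beige plastic case, closed, flat sides and top, 3 flush dark drawer fronts on its -x end; 120 mm long (x), 100 wide (y), 56 high, 0.3 to 0.65 kg, friction on the bench 0.45 to 0.75. Origin: centre of its underside, z up. Its +x end faces the lane. It starts outside, that end 25 to 65 mm short of the lane's mouth, up to 25 mm off the centre line to either side, turned up to 0.2 rad
- bay: docking bay fixed to the bench: dark stop and two rails. Origin on the bench, middle of the open mouth; x points down the lane, y to its left, z up. Lane 122 mm wide (11 mm free each side of the case), its floor the bench. Stop: near face at x = 150 mm, 32 mm high, 22 thick; the case is home with its origin at x = 90 mm. The lane points to world +y within 0.22 rad
- rail_left: red left guide rail of the bay, fixed: 172 mm long, 12 mm wide, 20 mm high, its inner face 61 mm to the left (+y of the bay) of the centre line. Origin on the bench in the middle of its width at the mouth end; x along the rail, down the lane. Not to be touched
- rail_right: red right guide rail of the bay, fixed: same as the left one, on the right (-y of the bay) of the centre line. Not to be touched
- jar: loose amber jar with a yellow cap, 54 mm across, 75 mm high, bystander; origin at the centre of its underside
- punch_can: loose aluminium can of punches, 70 mm across, 85 mm high with punches standing up to 127 mm, bystander; origin at the centre of its underside
- doming_block: loose steel doming block, 50 mm cube with round hollows, bystander; origin at the centre of its underside
- hammer: loose hammer with a wooden handle lying on the bench beyond the lane, 220 mm long, head 26 mm high, bystander; origin on the bench half-way along it, x along its handle towards the head
Mind the look-alikes: they are no part of the job. What is shaped like the case but green or orange is not meant.

How it is judged:
By the outcome, as a careful person would: the job done as asked, in the order asked, and still so for the second after the job is handed in, with the robot touching nothing.
It also fails if it takes over 64 s, if anything falls off the work surface, if the arm or the gripper's body presses on something with over 40 N, if the wrist force passes 120 N, or if a joint passes its speed limit or range.

## Working session

There is one attempt and no reset: what is moved stays moved. The work goes in short steps, Python scripts to look and compute and a tool call to move; the robot and the scene stay as the last step left them, time stands still between calls to the robot, and variables do not carry over. Pictures are saved under pics/ and viewed, at most 10 in all, crops included, and the job is handed in when it is done.

Besides the shell and the picture viewer there is one more tool, called after "Request:" by a JSON object that holds its "fn" and its "kwargs". move_arm: Moves the arm, as the interface text tells. Its arguments: {"type":"object","properties":{"increments":{"type":"array","items":{"type":"array","items":{"type":"number"}}},"force":{"type":"number"}},"required":["increments"]}

```bash
mkdir -p pics
python3 - <<'E'
from station import ctrl
import cv2,numpy as np,pickle
o=ctrl.get_obs();print(o)
P={}
for n in("top","side"):
    p=ctrl.camera(n);P[n]=p
    cv2.imwrite(f"pics/{n}0.png",p["color"])
    print(n,p["K"].tolist(),p["distortion"],np.round(p["pose"],3).tolist())
    for k in("case","bay","rail_left","rail_right"):
        for d in ctrl.cut_out(k,p)[:3]: print(n,k,round(d["conf"],2),d["centre"],d["mask"].sum())
E
```

```text
{'time_s': 0.0, 'qpos': array([ 1.16141802e+00,  3.00493971e-01,  1.52157274e+00,  3.20617502e-05,
        1.32068339e+00, -6.66216546e-02]), 'joint_vel': array([-1.33970025e-03,  9.54940092e-05,  3.17201580e-03,  3.63521314e-04,
        5.18235903e-06, -1.33440827e-04]), 'tau': array([-6.49171470e-04, -5.31811881e+01, -3.52725291e+01,  7.07206596e-02,
        2.44758086e-02, -1.27267426e-04]), 'ee_pos': array([0.18475089, 0.51777088, 0.20487731]), 'eef_rot': array([-3.14043984e+00, -1.08040134e-04,  2.79882798e+00]), 'force': array([ 0.08658218,  0.68781036, -0.1598051 ]), 'moment': array([ 0.03103999, -0.01485851, -0.02500232]), 'grip_force': 0.0, 'grip_width': 0.09380181612695146}
top [[361.1680708096803, 0.0, 255.3114657198868], [0.0, 361.1680708096803, 189.35446780036656], [0.0, 0.0, 1.0]] [-0.06799714  0.          0.          0.          0.        ] [[-0.012, -0.974, 0.227, 0.374], [-1.0, 0.011, -0.002, -0.028], [-0.0, -0.227, -0.974, 0.893], [0.0, 0.0, 0.0, 1.0]]
top case 0.96 [268.4, 282.3] 2286
top case 0.91 [113.8, 317.9] 2047
top case 0.56 [180.3, 271.4] 2193
top bay 0.79 [192.3, 191.9] 4065
top bay 0.52 [113.1, 221.8] 1080
top rail_left 0.97 [223.2, 197.8] 426
top rail_right 0.79 [166.2, 187.6] 382
top rail_right 0.69 [182.6, 270.8] 2232
side [[354.5860949402149, 0.0, 255.71202380892308], [0.0, 354.5860949402149, 194.66219523691163], [0.0, 0.0, 1.0]] [-0.02806407  0.          0.          0.          0.        ] [[0.729, -0.504, 0.462, 0.171], [-0.684, -0.547, 0.482, -0.416], [0.01, -0.668, -0.744, 0.691], [0.0, 0.0, 0.0, 1.0]]
side case 0.66 [206.8, 370.7] 2387
side case 0.59 [268.9, 218.6] 3329
side case 0.58 [208.6, 284.5] 2484
side bay 0.64 [177.1, 226.7] 2955
side rail_left 0.9 [191.8, 206.3] 395
side rail_right 0.81 [163.8, 240.1] 370
```

View pics/top0.png

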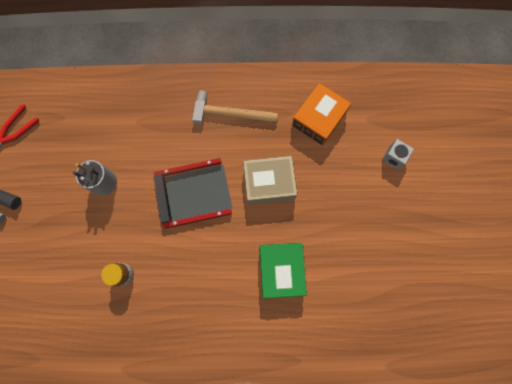

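View pics/side0.png

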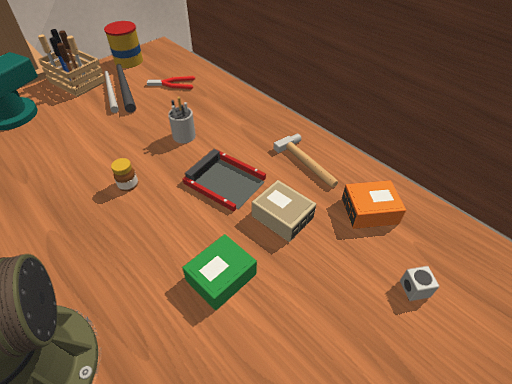

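The top view shows the beige case at about (col 270, row 180). The bay lies to its left at (195, 192), with rails at rows 166 and 220 and the stop at col 163. The green case (283, 271) and orange case (321, 113) are decoys. Next I'll fit the poses.

```bash
cat > h.py <<'E'
import cv2,numpy as np
from scipy.optimize import minimize
from station import ctrl
S=4
def box(x0,x1,y0,y1,h): return np.array([[x,y,z] for x in(x0,x1) for y in(y0,y1) for z in(0,h)],float)
CASE=[box(-.06,.06,-.05,.05,.056)]
RAILS=[box(0,.172,.061,.073,.02),box(0,.172,-.073,-.061,.02)]
def place(b,q):
    c,s=np.cos(q[2]),np.sin(q[2]);return b@np.array([[c,-s,0],[s,c,0],[0,0,1]]).T+[q[0],q[1],0]
def proj(X,p):
    T=np.linalg.inv(p["pose"]);return cv2.projectPoints(X,cv2.Rodrigues(T[:3,:3])[0],T[:3,3],p["K"],np.array(p["distortion"]))[0][:,0]
def render(m,q,p):
    im=np.zeros((384*S,512*S),np.uint8)
    for b in m:
        h=cv2.convexHull(((proj(place(b,q),p)+.5)*S-.5).astype(np.float32))
        cv2.fillConvexPoly(im,np.round(h*16).astype(np.int32),1,shift=4)
    return im
def fit(m,q0,views):
    big=[(cv2.resize(k.astype(np.float32),None,fx=S,fy=S,interpolation=cv2.INTER_LINEAR)>.5,p) for k,p in views]
    def cost(q):
        t=0
        for k,p in big:
            r=render(m,q,p)>0;t+=1-(r&k).sum()/(r|k).sum()
        return t/len(big)
    q=np.array(q0,float)
    for s in(.02,.006):
        q=minimize(cost,q,method="Nelder-Mead",options=dict(initial_simplex=np.array([q,q+[s,0,0],q+[0,s,0],q+[0,0,5*s]]),xatol=1e-4,fatol=1e-5)).x
    return q,cost(q)
def near(p,name,q,h):
    u=proj(np.array([[q[0],q[1],h]]),p)[0]
    L=ctrl.cut_out(name,p)
    L=[d for d in L if np.hypot(d["centre"][1]-u[0],d["centre"][0]-u[1])<25]
    return L[0]["mask"] if L else None
def red(p,q):
    hsv=cv2.cvtColor(p["color"],cv2.COLOR_BGR2HSV).astype(int)
    k=((hsv[...,0]<5)|(hsv[...,0]>174))&(hsv[...,1]>190)&(hsv[...,2]>60)
    r=cv2.dilate(render([box(-.02,.19,-.09,.09,.03)],q,p)[::S,::S],np.ones((5,5)))
    k=cv2.morphologyEx((k&(r>0)).astype(np.uint8),cv2.MORPH_CLOSE,np.ones((3,3)))
    return k>0
def rel(qc,qb):
    c,s=np.cos(qb[2]),np.sin(qb[2]);d=qc[:2]-qb[:2]
    return np.array([c*d[0]+s*d[1],-s*d[0]+c*d[1],(qc[2]-qb[2]+np.pi)%(2*np.pi)-np.pi])
E
python3 - <<'E'
from h import *
P={n:ctrl.camera(n) for n in("top","side")}
qc=[.6,-.065,1.6];qb=[.57,.03,1.6]
V=[]
for n,p in P.items():
    k=near(p,"case",qc,.03);print(n,None if k is None else k.sum())
    if k is not None:V.append((k,p))
for v in(V,V[:1],V[1:]):print("case",fit(CASE,qc,v))
qc=fit(CASE,qc,V)[0]
R=[(red(p,qb),p) for p in P.values()];print([r[0].sum() for r in R])
for v in(R,R[:1],R[1:]):print("bay",fit(RAILS,qb,v))
qb=fit(RAILS,qb,R)[0]
print("rel",rel(qc,qb));np.save("q.npy",[qc,qb])
out=[]
for n,p in P.items():
    im=cv2.resize(p["color"],None,fx=S,fy=S)
    for m,q,col in((CASE,qc,(255,0,0)),(RAILS,qb,(255,255,0))):
        c,_=cv2.findContours(render(m,q,p),0,1);cv2.drawContours(im,c,-1,col,1)
    u=(proj(np.array([[.58,0,0.]]),p)[0]*S).astype(int);out.append(im[u[1]-260:u[1]+260,u[0]-390:u[0]+390])
for i,n in enumerate(P): cv2.imwrite(f"pics/fit_{n}.png",out[i])
for k,h in(("jar",.04),("punch_can",.05),("doming_block",.025),("hammer",.01)):
    d=ctrl.cut_out(k,P["top"])[0];print(k,d["conf"],d["centre"])
E
```

```text
top 2185
side 2340
case (array([ 0.59809073, -0.06458483,  1.67048753]), np.float64(0.05589161851581764))
case (array([ 0.59831059, -0.06468177,  1.66074266]), np.float64(0.034644972051580014))
case (array([ 0.59904854, -0.06446111,  1.71908227]), np.float64(0.0745688908681561))
[np.int64(431), np.int64(649)]
bay (array([0.58952311, 0.04165995, 1.75830609]), np.float64(0.4351279916143701))
bay (array([0.59656836, 0.01095232, 1.7643505 ]), np.float64(0.6287425149700598))
bay (array([0.58871194, 0.04167862, 1.74967663]), np.float64(0.31997898331800867))
rel [-0.10597959  0.01138796 -0.08781856]
jar 0.97 [269.7, 119.8]
punch_can 0.85 [179.9, 93.6]
doming_block 0.71 [155.4, 395.3]
hammer 0.62 [112.0, 227.3]
```

```bash
python3 - <<'E'
import re
s=open('h.py').read()
a=s.index("def red(");b=s.index("def rel(")
s=s[:a]+'''def red(p,q):
    c=p["color"].astype(int)
    k=(c[...,2]>60)&(c[...,1]<.2*c[...,2])
    r=cv2.dilate(render([box(-.02,.19,-.09,.09,.03)],q,p)[::S,::S],np.ones((5,5)))
    k=cv2.morphologyEx((k&(r>0)).astype(np.uint8),cv2.MORPH_CLOSE,np.ones((3,3)))
    return k>0
'''+s[b:]
open('h.py','w').write(s)
E
python3 - <<'E'
from h import *
P={n:ctrl.camera(n) for n in("top","side")}
qc=np.array([.5981,-.0646,1.665]);qb=[.589,.0417,1.75]
R=[(red(p,qb),p) for p in P.values()];print([r[0].sum() for r in R])
N=[]
for p in P.values():
    N.append((ctrl.cut_out("rail_left",p)[0]["mask"]|ctrl.cut_out("rail_right",p)[0]["mask"],p))
for v in(R,R[:1],R[1:],N,N[:1],N[1:]):print("bay",fit(RAILS,qb,v))
qb=fit(RAILS,qb,R)[0]
print("rel",rel(qc,qb));np.save("q.npy",[qc,qb])
out=[]
for n,p in P.items():
    im=cv2.resize(p["color"],None,fx=S,fy=S)
    for m,q,col in((CASE,qc,(255,0,0)),(RAILS,qb,(255,255,0))):
        c,_=cv2.findContours(render(m,q,p),0,1);cv2.drawContours(im,c,-1,col,1)
    u=(proj(np.array([[.58,0,0.]]),p)[0]*S).astype(int);out.append(im[u[1]-220:u[1]+220,u[0]-200:u[0]+200] if 0 else im[u[1]-220:u[1]+220,u[0]-300:u[0]+300])
cv2.imwrite("pics/fit1.png",cv2.resize(np.vstack(out),(409,600)) if 0 else cv2.resize(np.hstack(out),(800,293)))
E
```

```text
[np.int64(0), np.int64(21)]Traceback (most recent call last):
  File "<stdin>", line 7, in <module>
IndexError: list index out of range
```

Run:
```python
from h import *
for n in("top","side"):
    p=ctrl.camera(n);cv2.imwrite(f"pics/{n}1.png",p["color"])
    L=[(k,d) for k in("rail_left","rail_right") for d in ctrl.cut_out(k,p)[:2]]
    for k,d in L:
        print(n,k,round(d["conf"],2),d["centre"],d["mask"].sum(),np.median(p["color"][d["mask"]],0))
    print(np.median(p["color"][250:300,150:200],(0,1)),p["color"].mean())
```

```text
top rail_left 0.57 [220.1, 193.8] 459 [ 33.  39. 152.]
top rail_right 0.66 [163.7, 187.6] 362 [ 37.   46.  161.5]
[ 62. 103. 166.] 103.02886284722223
side rail_left 0.81 [192.2, 209.5] 383 [ 30.  33. 117.]
side rail_left 0.46 [174.9, 125.6] 662 [ 55. 116. 130.]
side rail_right 0.68 [163.5, 242.1] 349 [ 30.  33. 103.]
[ 73. 118. 184.] 100.50629170735677
```

```bash
sed -i 's/<.2\*c/<.43*c/' h.py
cat > look.py <<'E'
from h import *
import sys
def look(pic,qc,qb,fitbay=True,names=("top","side")):
    P={n:ctrl.camera(n) for n in names}
    V=[]
    for n,p in P.items():
        k=near(p,"case",qc,.03)
        if k is not None:V.append((k,p))
        print(n,None if k is None else k.sum())
    for v in V:print("case",*fit(CASE,qc,[v]))
    qc,e=fit(CASE,qc,V);print("case",qc,e)
    if fitbay:
        R=[(red(p,qb),p) for p in P.values()];print([r[0].sum() for r in R])
        for v in R:print("bay",*fit(RAILS,qb,[v]))
        qb,e=fit(RAILS,qb,R);print("bay",qb,e)
    print("rel",rel(qc,qb));np.save("q.npy",[qc,qb])
    out=[]
    for n,p in P.items():
        im=cv2.resize(p["color"],None,fx=S,fy=S)
        for m,q,col in((CASE,qc,(255,0,0)),(RAILS,qb,(255,255,0))):
            c,_=cv2.findContours(render(m,q,p),0,1);cv2.drawContours(im,c,-1,col,1)
        u=(proj(np.array([[.59,0.02,0.]]),p)[0]*S).astype(int);out.append(im[u[1]-200:u[1]+200,u[0]-290:u[0]+290])
    if pic:cv2.imwrite(pic,cv2.resize(np.vstack(out),(435,600)))
if __name__=="__main__":
    look(sys.argv[1],np.array([.5981,-.0646,1.665]),np.array([.589,.0417,1.75]))
E
python3 look.py pics/fit1.png
```

```text
top 2229
side 2426
case [ 0.5985036  -0.0647958   1.67451135] 0.03344389922969382
case [ 0.59875047 -0.06482174  1.70364618] 0.042053536151718696
case [ 0.59875469 -0.06488804  1.68037913] 0.03833794173267918
[np.int64(631), np.int64(777)]
bay [0.59084173 0.04457456 1.7698655 ] 0.3359673383379428
bay [0.58984691 0.04246724 1.76898471] 0.19238776837996097
bay [0.59055131 0.04265467 1.77165459] 0.26932836222987994
rel [-0.10701729  0.01341743 -0.09127546]
```

View pics/fit1.png

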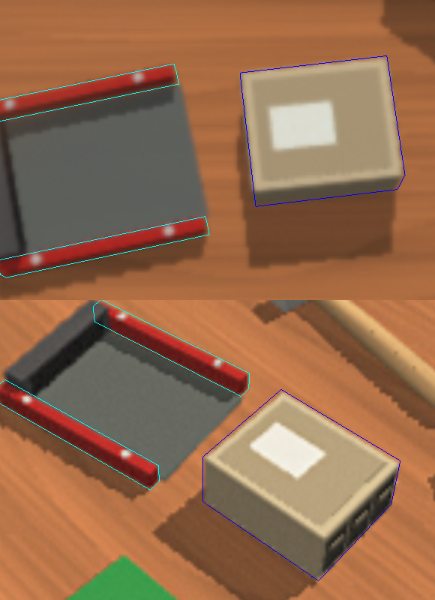

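The fit outlines match both pictures. In the bay frame the case sits at x −107 mm, y +13 mm, turned −0.09 rad. Pushing along its own heading therefore brings it toward the centre line, and a slight left arc later squares it up. I'm moving the hand behind it.

Request:
{"fn": "move_arm", "kwargs": {"increments": [[0.65, -0.633, -0.509, 0, 0, 0, 0], [0.65, -0.633, -0.509, 0, 0, 0, 0], [0.65, -0.633, -0.509, 0, 0, 0, 0], [0.65, -0.633, -0.509, 0, 0, 0, 0], [0.65, -0.633, -0.509, 0, 0, 0, 0], [0.65, -0.633, -0.509, 0, 0, 0, 0], [0.65, -0.633, -0.509, 0, 0, 0, 0], [0.65, -0.633, -0.509, 0, 0, 0, 0], [0.65, -0.633, -0.509, 0, 0, 0, 0], [0.65, -0.633, -0.509, 0, 0, 0, 0], [0.65, -0.633, -0.509, 0, 0, 0, 0], [0.65, -0.633, -0.509, 0, 0, 0, 0], [0.65, -0.633, -0.509, 0, 0, 0, 0], [0.65, -0.633, -0.509, 0, 0, 0, 0], [0.65, -0.633, -0.509, 0, 0, 0, 0], [0.65, -0.633, -0.509, 0, 0, 0, 0], [0.65, -0.633, -0.509, 0, 0, 0, 0], [0.65, -0.633, -0.509, 0, 0, 0, 0], [0.65, -0.633, -0.509, 0, 0, 0, 0], [0.65, -0.633, -0.509, 0, 0, 0, 0]]}}

```text
time_s: 3.6
ee_pos: [0.6106, -0.1758, 0.2054]
eef_rot: [3.142, 0.0, 2.799]
force: [0.4, -0.1, -0.1]
grip_width: 0.0612
grip_force: 0.0
```

Request:
{"fn": "move_arm", "kwargs": {"increments": [[0.65, 0, 0, 0, 0, 0, 0.14], [0.65, 0, 0, 0, 0, 0, 0.14], [0.65, 0, 0, 0, 0, 0, 0.14], [0.65, 0, 0, 0, 0, 0, 0.14], [0.65, 0, 0, 0, 0, 0, 0.14], [0.65, 0, 0, 0, 0, 0, 0.14], [0.65, 0, 0, 0, 0, 0, 0.14], [0.65, 0, 0, 0, 0, 0, 0.14], [0.65, 0, 0, 0, 0, 0, 0]]}}

```text
time_s: 4.5
ee_pos: [0.6099, -0.1742, 0.2054]
eef_rot: [-3.142, -0.0, 1.676]
force: [-0.3, 0.6, -0.6]
grip_width: 0.0612
grip_force: 0.0
```

Request:
{"fn": "move_arm", "kwargs": {"increments": [[0.65, 0, 0, 0.8, 0, 0, 0], [0.65, 0, 0, 0.8, 0, 0, 0], [0.65, 0, 0, 0.8, 0, 0, 0], [0.65, 0, 0, 0.8, 0, 0, 0], [0.65, 0, 0, 0.4, 0, 0, 0], [0.65, 0, 0, 0.26, 0, 0, 0], [0.65, 0.2, 0, 0, 0, 0, 0], [0.65, 0.2, 0, 0, 0, 0, 0], [0.65, 0.2, 0, 0, 0, 0, 0], [0.65, 0.1, 0, 0, 0, 0, 0], [0.65, 0, 0, 0, 0, 0, 0]]}}

```text
time_s: 5.6
ee_pos: [0.6065, -0.1384, 0.0133]
eef_rot: [3.141, 0.0, 1.68]
force: [0.4, 0.2, -0.4]
grip_width: 0.0613
grip_force: 0.0
```

Run:
```python
from h import *
q=np.load("q.npy");p=ctrl.camera("side");o=ctrl.get_obs()
b=o["ee_pos"];qc=q[0];print(b,o["eef_rot"],rel(np.array([b[0],b[1],o["eef_rot"][2]]),qc))
im=p["color"][120:320,150:400];cv2.imwrite("pics/near.png",cv2.resize(im,(750,600)))
```

```text
[ 0.60648133 -0.13901181  0.01314543] [3.14069972e+00 4.23031982e-04 1.67970520e+00] [-0.07452418  0.00042614 -0.00067393]
```

View pics/near.png

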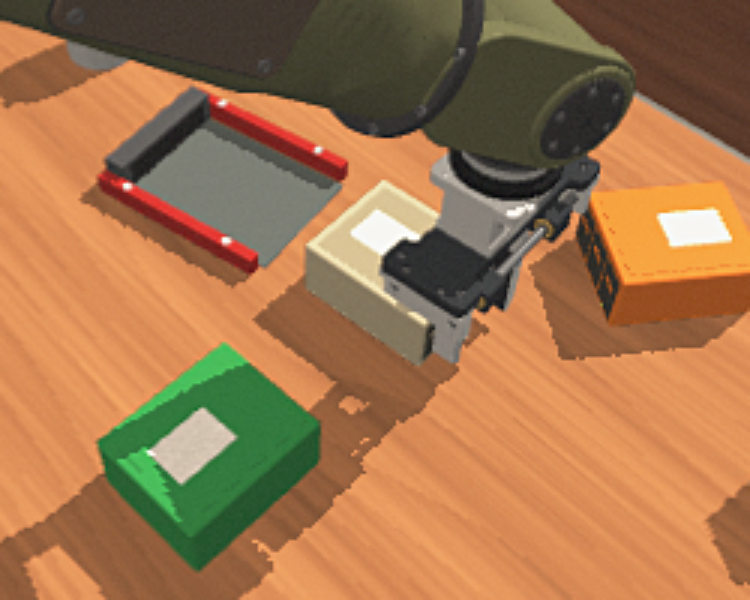

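The hand is centred behind the case, with a gap of about 6 mm. I'll push about 60 mm straight.

Request:
{"fn": "move_arm", "kwargs": {"increments": [[0.65, 0.06, 0, 0, 0, 0, 0], [0.65, 0.06, 0, 0, 0, 0, 0], [0.65, 0.06, 0, 0, 0, 0, 0], [0.65, 0.1, 0, 0, 0, 0, 0], [0.65, 0.1, 0, 0, 0, 0, 0], [0.65, 0.1, 0, 0, 0, 0, 0], [0.65, 0.1, 0, 0, 0, 0, 0], [0.65, 0.1, 0, 0, 0, 0, 0], [0.65, 0.1, 0, 0, 0, 0, 0], [0.65, 0.1, 0, 0, 0, 0, 0], [0.65, 0.1, 0, 0, 0, 0, 0], [0.65, 0.1, 0, 0, 0, 0, 0], [0.65, 0.1, 0, 0, 0, 0, 0], [0.65, 0.08, 0, 0, 0, 0, 0], [0.65, 0.05, 0, 0, 0, 0, 0], [0.65, 0, 0, 0, 0, 0, 0]]}}

```text
time_s: 7.25
ee_pos: [0.5989, -0.0737, 0.0123]
eef_rot: [-3.141, -0.001, 1.679]
force: [0.2, -0.6, -0.2]
grip_width: 0.061
grip_force: 0.1
```

Run:
```python
from h import *
q=np.load("q.npy");o=ctrl.get_obs();b=o["ee_pos"];y=o["eef_rot"][2];print(rel(np.array([b[0],b[1],y]),q[1]))
g=np.array([b[0]+.068*np.cos(y),b[1]+.068*np.sin(y),y]);print("pred",rel(g,q[1]))
out=[]
for n in("top","side"):
    p=ctrl.camera(n);im=cv2.resize(p["color"],None,fx=S,fy=S)
    for m,qq,col in((CASE,g,(255,0,0)),(RAILS,q[1],(255,255,0))):
        c,_=cv2.findContours(render(m,qq,p),0,1);cv2.drawContours(im,c,-1,col,1)
    k=near(p,"case",g,.03)
    u=(proj(np.array([[.59,0.04,0.]]),p)[0]*S).astype(int);out.append(im[u[1]-200:u[1]+200,u[0]-290:u[0]+290])
cv2.imwrite("pics/push1.png",cv2.resize(np.vstack(out),(435,600)))
```

```text
[-0.11564229  0.01499707 -0.09257794]
pred [-0.04793349  0.00871076 -0.09257794]
```

View pics/push1.png

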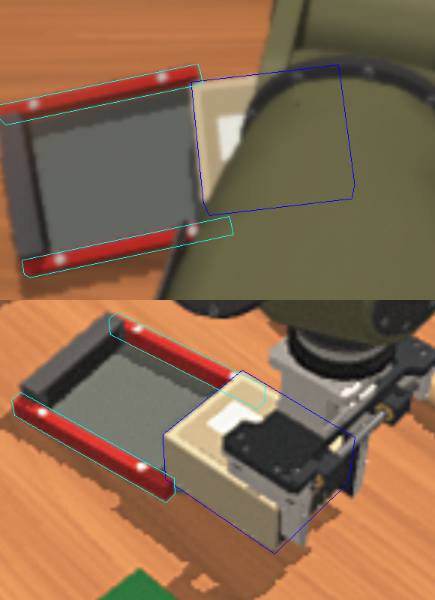

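The predicted outline matches the case in both views, with the front edge at the mouth and clear of both rails. I'll push 50 mm straight, then the first half of the left arc.

Request:
{"fn": "move_arm", "kwargs": {"increments": [[0.65, 0.06, 0, 0, 0, 0, 0], [0.65, 0.12, 0, 0, 0, 0, 0], [0.65, 0.12, 0, 0, 0, 0, 0], [0.65, 0.12, 0, 0, 0, 0, 0], [0.65, 0.12, 0, 0, 0, 0, 0], [0.65, 0.12, 0, 0, 0, 0, 0], [0.65, 0.12, 0, 0, 0, 0, 0], [0.65, 0.12, 0, 0, 0, 0, 0], [0.65, 0.1, 0, 0, 0, 0, 0], [0.65, 0.125, 0.009, 0, 0, 0, -0.0066], [0.65, 0.125, 0.009, 0, 0, 0, -0.0066], [0.65, 0.125, 0.009, 0, 0, 0, -0.0066], [0.65, 0.125, 0.009, 0, 0, 0, -0.0066], [0.65, 0.125, 0.009, 0, 0, 0, -0.0066], [0.65, 0.125, 0.009, 0, 0, 0, -0.0066], [0.65, 0.1, 0.009, 0, 0, 0, -0.0066], [0.65, 0, 0, 0, 0, 0, 0]]}}

```text
time_s: 9.15
ee_pos: [0.5914, 0.0188, 0.0125]
eef_rot: [3.142, -0.0, 1.726]
force: [0.2, -1.0, 0.4]
grip_width: 0.0611
grip_force: 0.0
```

```bash
cat > chk.py <<'E'
from h import *
import sys
q=np.load("q.npy");o=ctrl.get_obs();b=o["ee_pos"];y=o["eef_rot"][2];print(rel(np.array([b[0],b[1],y]),q[1]),b[2],o["force"])
g=np.array([b[0]+.068*np.cos(y),b[1]+.068*np.sin(y),y]);print("pred",rel(g,q[1]))
out=[]
for n in("top","side"):
    p=ctrl.camera(n);im=cv2.resize(p["color"],None,fx=S,fy=S)
    for m,qq,col in((CASE,g,(255,0,0)),(RAILS,q[1],(255,255,0))):
        c,_=cv2.findContours(render(m,qq,p),0,1);cv2.drawContours(im,c,-1,col,1)
    u=(proj(np.array([[.57,0.1,0.]]),p)[0]*S).astype(int);out.append(im[u[1]-200:u[1]+200,u[0]-290:u[0]+290])
cv2.imwrite(sys.argv[1],cv2.resize(np.vstack(out),(435,600)))
E
python3 chk.py pics/push2.png
```

```text
[-0.02354897  0.0039024  -0.04567642] 0.012491926185939355 [ 0.18722087 -0.98276643  0.38836061]
pred [ 0.04438011  0.00079748 -0.04567642]
```

View pics/push2.png

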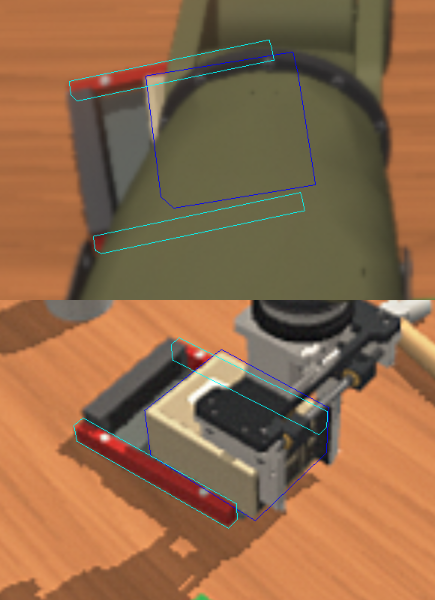

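It's tracking as predicted, clear of both rails. Now the second half of the arc, stopping a few mm short of home.

Request:
{"fn": "move_arm", "kwargs": {"increments": [[0.65, 0.1, 0.009, 0, 0, 0, -0.0065], [0.65, 0.125, 0.01, 0, 0, 0, -0.0076], [0.65, 0.125, 0.01, 0, 0, 0, -0.0076], [0.65, 0.125, 0.01, 0, 0, 0, -0.0076], [0.65, 0.125, 0.01, 0, 0, 0, -0.0076], [0.65, 0.1, 0.01, 0, 0, 0, -0.0076], [0.65, 0.08, 0, 0, 0, 0, 0], [0.65, 0.04, 0, 0, 0, 0, 0], [0.65, 0, 0, 0, 0, 0, 0]]}}

```text
time_s: 10.15
ee_pos: [0.587, 0.0593, 0.0124]
eef_rot: [-3.141, -0.0, 1.77]
force: [0.8, 0.3, -0.8]
grip_width: 0.0609
grip_force: 0.0
```

Request:
{"fn": "move_arm", "kwargs": {"increments": [[0.65, 0.04, 0, 0, 0, 0, 0], [0.65, 0.02, 0, 0, 0, 0, 0], [0.65, 0, 0, 0, 0, 0, 0]]}}

```text
time_s: 10.45
ee_pos: [0.5864, 0.0619, 0.0123]
eef_rot: [-3.141, -0.0, 1.769]
force: [0.2, -2.2, 0.3]
grip_width: 0.0614
grip_force: 0.7
```

```bash
python3 chk.py pics/push3.png
```

```text
[ 0.01968494  0.00019125 -0.00227501] 0.012311837474222383 [ 0.22086546 -2.18032238  0.34683221]
pred [ 8.76847654e-02  3.65444442e-05 -2.27501353e-03]
```

Request:
{"fn": "move_arm", "kwargs": {"increments": [[0.65, 0.02, 0, 0, 0, 0, 0], [0.65, 0.02, 0, 0, 0, 0, 0], [0.65, 0, 0, 0, 0, 0, 0]]}}

```text
time_s: 10.85
ee_pos: [0.5864, 0.0635, 0.0125]
eef_rot: [3.141, 0.001, 1.77]
force: [1.9, -3.7, -0.6]
grip_width: 0.0614
grip_force: 2.5
```

Request:
{"fn": "move_arm", "kwargs": {"increments": [[0.65, 0.02, 0, 0, 0, 0, 0], [0.65, 0, 0, 0, 0, 0, 0]]}}

```text
time_s: 11.05
ee_pos: [0.5865, 0.0637, 0.0126]
eef_rot: [3.141, 0.002, 1.77]
force: [3.2, -10.9, -0.3]
grip_width: 0.0609
grip_force: 5.8
```

The arm stalls with force rising, so the case is against the stop. I'll press a little more to square it.

Request:
{"fn": "move_arm", "kwargs": {"increments": [[0.65, 0.02, 0, 0, 0, 0, 0], [0.65, 0, 0, 0, 0, 0, 0]]}}

```text
time_s: 11.25
ee_pos: [0.5866, 0.0638, 0.0129]
eef_rot: [3.14, 0.003, 1.77]
force: [4.7, -17.5, 0.8]
grip_width: 0.0611
grip_force: 9.0
```

Seated: the force rises at a fixed position. I'm backing straight out, lifting and clearing the view.

Request:
{"fn": "move_arm", "kwargs": {"increments": [[0.65, -0.06, 0, 0, 0, 0, 0], [0.65, -0.1, 0, 0, 0, 0, 0], [0.65, -0.3, 0, 0, 0, 0, 0], [0.65, -0.4, 0, 0, 0, 0, 0], [0.65, -0.5, 0, 0, 0, 0, 0], [0.65, 0, 0, -0.5, 0, 0, 0], [0.65, 0, 0, -0.8, 0, 0, 0], [0.65, 0, 0, -0.8, 0, 0, 0], [0.65, 0, 0, -0.8, 0, 0, 0], [0.65, 0, 0, -0.8, 0, 0, 0], [0.65, -0.7, 0, 0, 0, 0, 0], [0.65, -0.7, 0, 0, 0, 0, 0], [0.65, -0.7, 0, 0, 0, 0, 0], [0.65, -0.7, 0, 0, 0, 0, 0], [0.65, -0.7, 0, 0, 0, 0, 0], [0.65, -0.7, 0, 0, 0, 0, 0], [0.65, -0.7, 0, 0, 0, 0, 0], [0.65, 0, 0, 0, 0, 0, 0]]}}

```text
time_s: 13.05
ee_pos: [0.647, -0.2458, 0.1965]
eef_rot: [-3.141, -0.0, 1.766]
force: [0.6, 1.4, 0.1]
grip_width: 0.0612
grip_force: 0.0
```

Run:
```python
from look import *
q=np.load("q.npy");b=q[1]
g=np.array([b[0]+.09*np.cos(b[2]),b[1]+.09*np.sin(b[2]),b[2]])
look("pics/end.png",g,b,False)
```

```text
top 2397
side 1974
case [0.57297649 0.13177359 1.750446  ] 0.03204265451910138
case [0.57300989 0.13273034 1.76698315] 0.0568748693132598
case [0.5729492  0.13197442 1.74563116] 0.044888720515510905
rel [ 0.09103585 -0.00057199 -0.02602343]
```

View pics/end.png

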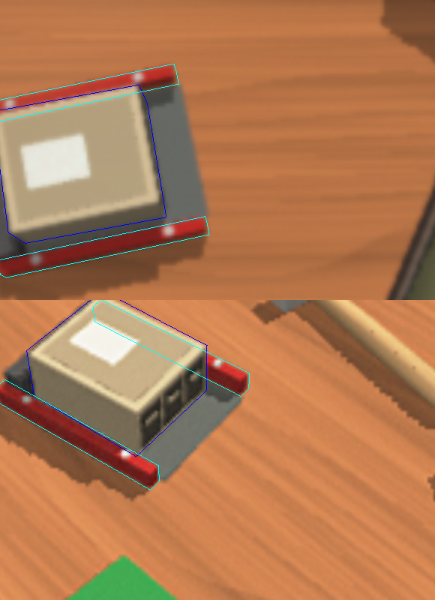

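The case is home at x ≈ 91 mm, y ≈ −0.6 mm, square and centred between the rails. The hand is clear, so I'm handing in.

```bash
python3 -c "
from station import ctrl
print(ctrl.hand_in())"
```

```text
the job is handed in; nothing more can be done
None
```

The beige case is home against the stop (about 91 mm down the lane against a nominal 90, within 1 mm of the centre line), the camera checks showed it clear of both rails, the hand has backed away, and I've handed the job in.

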